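# Fit the dust nozzle and hold the telescopic stand at its second stop

### The job

Push the dust nozzle (the grey tube that narrows at the top), wide end down, over the upright port of the telescopic stand until it is fully home on the flange, while the stand is still right down. Then grip the stand's head so that its spring button is squeezed in, and pull the mast up past the first stop to the second stop at the top of its travel. Finish still holding it up there, button squeezed in and nozzle seated, and leave the other things on the bench where they are.

Things in the scene. Friction and masses are not known exactly. Their poses are not given: they have to be found in the camera images.
- nozzle: Dust nozzle, loose, upright: grey plastic tube 90 mm tall, open both ends, about 120 g. Lower 36 mm: round socket, 47 mm across outside, 40 mm inside. From 36 to 50 mm height it tapers to a round pipe 30 mm across (height 50 to 90 mm), the place to grip it. Origin: centre of its underside; z up along its axis.
- stand: Foot and outer tube of the telescopic stand, fixed to the bench: dark steel plate 120 (x) x 150 (y) x 12 mm, upright tube 41 mm across up to 129 mm height. Origin: on the bench, on the tube's axis; x level, towards the side the button faces; y level, along the cross-arm towards the port.
- head: Head on the mast; rises with it, does not turn. Black grip block 36 (x) x 30 (y) x 44 mm tall; a cross-arm 20 mm wide, 14 mm tall runs from its foot in +y to the port's flange, with a hose tail hanging 22 mm below. Origin: centre of the block's underside, 135 mm above the bench when down; axes as the stand's. Head, mast and button weigh 0.36 kg and rub with 1.5 N.
- grip (a point): Centre of the grip block, 22 mm below its top and above its underside, level with the button's centre. Axes as the head's.
- port (a point): Centre of the flange's upper face on the port's axis, 100 mm from the grip block's centre in the head's +y, 16 mm above the head's origin; z up. The port is an upright round spigot 37 mm across standing 30 mm above this point, its top 7 mm tapering to 29 mm; the flange is 54 mm across. The nozzle is home when its underside rests on this face.
- mast (a joint): How far the mast is pulled out, m, straight up: 0 right down (start), first stop 0.050, second stop 0.100, end of travel 0.102. Unless the button is squeezed in, a pin locks it at each stop, up and down (between stops it slides until the pin drops in). With the button in it slides freely, and sinks if let go.
- release (a joint): Button travel, m: 0 out, 0.006 fully in; from 0.0045 the mast is free. Spring 3 N at first, 6 N fully in. A 20 mm disc in the middle of the block's +x face, at grip's height, 8 mm proud (2 mm when in). Pinch block and button along the head's x, one finger on the button, one on the opposite face: 44 mm across, 38 mm when pressed.
- coupling: Bystander: a straight grey plastic tube 42 mm across, 55 mm tall, bore 34 mm (too narrow for the port), standing upright. Origin: centre of its underside as built.
- apple_a: Bystander: turned wooden apple 74 mm across, 76 mm tall with its stem. Origin: centre of its underside.
- apple_b: Bystander: turned wooden apple 78 mm across, 80 mm tall. Origin: centre of its underside.
- apple_c: Bystander: turned wooden apple 70 mm across, 72 mm tall, far back. Origin: centre of its underside.
- sanding_block: Bystander: cork block 100 x 60 x 35 mm lying flat. Origin: centre of its underside.
- gouge: Bystander: a wooden-handled hand tool about 240 mm long lying flat. Origin near its middle, on the bench.
- polish: Bystander: an amber jar with black lid, 70 mm across, 130 mm tall. Origin: centre of its underside.
There are look-alikes about, which are no part of the job. What is shaped like the stand but green or red is not meant.

How it is judged:
By the outcome, as a careful person would: the job done as asked, in the order asked, and still so for the second after the job is handed in, while the arm keeps its last pose, push and grip.
It also fails if it takes over 51 s, if anything falls off the work surface, if the arm or the gripper's body presses on something with over 40 N, if the wrist force passes 120 N, or if a joint passes its speed limit or range.

### The arm

A 6-joint arm with a two-finger parallel gripper is mounted at the origin on the work surface. World frame = base frame: x ahead of the robot, y to its left, z up, the work surface at z = 0. Lengths are in m, angles in rad, forces in N, time in s.
With the tool pointing down it reaches from about 0.425 to 0.95 m from the base axis. Payload 3.5 kg.
Tool frame: the origin (TCP) lies at the very end of the fingers, on their centre line; the grasp point (between the pads) lies 19 mm behind it; x points along the fingers, z is the direction in which the jaws open and shut, and the axes are right-handed (so a half turn about x gives the same grasp; the last joint's range is limited). The gripper opens to 85 mm and grips with 20 to 120 N. Pads are 22 mm wide; open, the fingers measure 114 mm over their backs; the gripper's body (76 mm by 85 mm) begins 54 mm behind the grasp point. The pads swing forward as they close: fully open they stand 13 mm farther back than shut.
Start: joints at [-1.314, 0.286, 1.577, -0, 1.279, -0.15], TCP at [0.267, -0.62, 0.199] pointing down, gripper open.
Joint ranges: [-2.77, 2.77], [-0.9, 2.22], [0.21, 2.48], [-1.53, 4.67], [0.24, 2.81], [-2.84, 2.84]. Speed limits (rad/s): [2.79, 2.79, 3.14, 3.14, 3.14, 3.14].

### API

Orientations are given as a unit quaternion [x, y, z, w].
In Python, from plant import ctrl, cams gives the robot as it stands.
- The arm moves only by the tool play_rows, never from a script. Its argument "rows" is a list of rows, each a list of 3 entries, a list of its own where there are three numbers: the opening in per cent of the stroke, from 0 (shut) to 100 (fully open), then the shift along the tool's x, y, z in units of 0.3 m (1.0 is 0.3 m), then the turn, a rotation vector about the tool's x, y, z in units of pi/2 rad (1.0 is pi/2 rad). A call has 1 to 10 rows; each row is the pose to reach, as a shift and turn from the pose commanded when the call began, along the tool's axes at that moment; what a row does not reach only later rows make up. A row lasts 1/12 s, in which the tool goes at most 41.7 mm and 7.16 degrees, less where a joint would pass 70% of its speed; a pose out of reach is approached as far as the arm can. A call with a number of a shift or a turn outside -1 to 1 is refused whole. A call with a gripper value outside its range is refused whole. The fingers move at their own pace and stop on an object; "force" is the grip in N (left out, the last holds). Time passes only in rows, so rows that repeat a pose let the fingers close. It gives the time, the measured TCP pose, the force and the opening at its end, in the units of the state.
- ctrl.get_state(): the state, without advancing time (a new reading comes with each control period).
- cams.read_camera(name): name is "scene" or "top"; returns a dict with "color" (420x560x3 uint8, red, green, blue), "fx", "fy", "cx", "cy" (pixels), "view" (4x4, takes a point from world to camera coordinates). Camera axes: x right, y down, z forward; pixel columns grow to the right and rows downward; lengths in m; the calibration is good to about 2 mm. A picture is of the moment at which its call begins. There is no depth.
- ctrl.sign_off(): hands the job in, once; it reports no verdict.
The state is a dict: "time": time; "qpos": joint angles; "dq": joint speeds; "joint_efforts": joint torques, N m; "eef_pos": TCP position; "tcp_rot": TCP orientation; "contact_force": force on the tool from outside, world axes, zero at the start; "wrist_torque": the same for the moment, N m; "opening": opening from 0.0 (shut) to 1.0 (fully open).
Only numpy, scipy, OpenCV 4.12 (cv2) and the standard library are available. Lean on these libraries where they do the work, as an engineer would, in place of code of your own. Each camera call takes 0.05 s, during which the arm holds its last target. There are 200 camera calls.

## Working session

There is one attempt and no reset: what is moved stays moved. The work goes in short steps, Python scripts to look and compute and a tool call to move; the robot and the scene stay as the last step left them, time stands still between calls to the robot, and variables do not carry over. Pictures are saved under pics/ and viewed, about 8 in all and at most 12, crops included, and the job is handed in when it is done.

Besides the shell and the picture viewer there is one more tool, called as name([rows], argument=value, ...), one row to a line, values as JSON. play_rows: Moves the arm, as the interface text tells. Shifts and turns lie within -1 to 1; 1 stands for 0.3 m of shift or pi/2 rad of turn. Its arguments: {"type":"object","properties":{"rows":{"type":"array"},"force":{"type":"number"}},"required":["rows"]}

```bash
ls; mkdir -p pics
python3 - <<'E'
from plant import ctrl,cams
import cv2,numpy as np
s=ctrl.get_state();print({k:np.round(v,4).tolist() for k,v in s.items()})
for n in("scene","top"):
    c=cams.read_camera(n);cv2.imwrite(f"pics/{n}0.png",c["color"][:,:,::-1])
    np.savez(f"pics/{n}.npz",**c)
    print(n,c["fx"],c["fy"],c["cx"],c["cy"],np.round(c["view"],4).tolist())
a=cv2.imread("pics/scene0.png");b=cv2.imread("pics/top0.png")
E
```

```text
pics
{'time': 0.0, 'qpos': [-1.314, 0.2872, 1.5782, -0.0, 1.2786, -0.15], 'dq': [0.0015, -0.0016, 0.0003, -0.0007, 0.0005, 0.0005], 'joint_efforts': [-0.0001, -40.598, -29.2628, -0.0002, 0.0058, -0.0], 'eef_pos': [0.2669, -0.6192, 0.198], 'tcp_rot': [0.3892, 0.5913, -0.3882, 0.5901], 'contact_force': [0.4352, 0.0747, -0.3655], 'wrist_torque': [0.0144, 0.0267, 0.0528], 'opening': 0.9966}
scene 396.1878506389675 396.1878506389675 278.92106848291945 214.4769695352429 [[-0.1129, 0.9934, -0.0181, 0.0515], [0.768, 0.0757, -0.6359, -0.2821], [-0.6304, -0.0857, -0.7715, 1.3508], [0.0, 0.0, 0.0, 1.0]]
top 445.11074115950686 445.11074115950686 276.2173575329077 203.15284561377118 [[-0.029, -0.9996, -0.0058, 0.0321], [-0.98, 0.0296, -0.197, 0.4649], [0.1971, -0.0001, -0.9804, 1.3545], [0.0, 0.0, 0.0, 1.0]]
```

View pics/scene0.png

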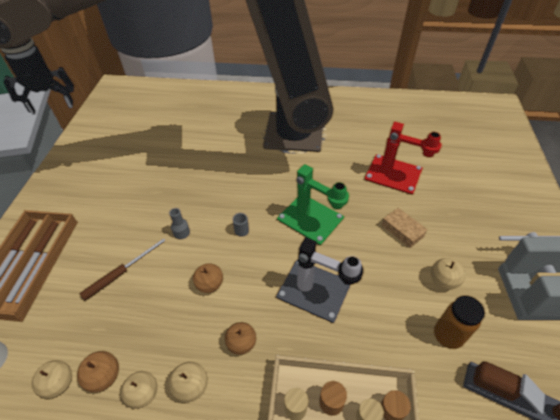

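View pics/top0.png

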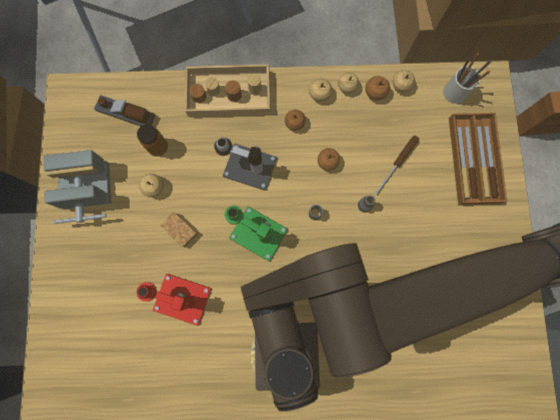

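The dark stand is at scene (315,285) and top (250,165). Its look-alikes are the green one at (312,215) and the red one at (395,170). Nozzle candidates are the tapering tube at scene (179,225), top (367,204), and the straight coupling at (241,225), top (316,212). I choose the tapering tube and will check it in a close crop.

Run:
```python
import cv2,numpy as np
a=cv2.imread("pics/scene0.png");b=cv2.imread("pics/top0.png")
def cr(im,x,y,w,h,s): return cv2.resize(im[y:y+h,x:x+w],None,fx=s,fy=s,interpolation=cv2.INTER_CUBIC)
# scene stand 270..380 x230..320 ; 
A=cr(a,270,232,100,75,4);B=cr(b,205,125,100,75,4)
C=cr(a,150,195,100,50,4);D=cr(b,300,180,100,50,4)
cv2.imwrite("pics/crop1.png",np.vstack([np.hstack([A,B]),np.hstack([C,D])]))
```

```text
(no output)
```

View pics/crop1.png

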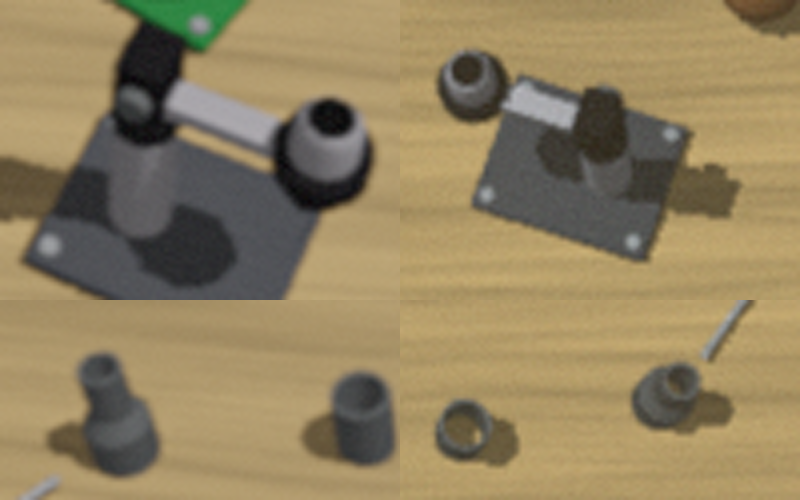

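Crop: the tapering tube at scene (175,212) is the nozzle and the straight one is the coupling. The dark stand's port opening is at scene (352.5,261) and top (222,142.5), and its button faces the scene camera at (303,257). Next I fit the poses.

```bash
cat > h.py <<'E'
import numpy as np
from scipy.spatial.transform import Rotation as R
from scipy.optimize import least_squares
def cam(n): return dict(np.load(f"pics/{n}.npz"))
def proj(c,P):
    P=np.atleast_2d(P);q=P@c["view"][:3,:3].T+c["view"][:3,3]
    return np.c_[c["fx"]*q[:,0]/q[:,2]+c["cx"],c["fy"]*q[:,1]/q[:,2]+c["cy"]]
def Z(a): return R.from_euler('z',a).as_matrix()
def tool(yaw): # tool x down, jaw (tool z) at world yaw
    z=np.array([np.cos(yaw),np.sin(yaw),0]);x=np.array([0,0,-1.]);return np.c_[x,np.cross(z,x),z]
def move(p,yaw):
    "print shift/turn in row units to reach TCP p and jaw yaw"
    from plant import ctrl
    s=ctrl.get_state();r=R.from_quat(s["tcp_rot"]).as_matrix();T=tool(yaw)
    d=r.T@(np.array(p)-s["eef_pos"]);w=R.from_matrix(r.T@T).as_rotvec()
    print("t",round(s["time"],2),"at",np.round(s["eef_pos"],4),"jawyaw",round(np.degrees(np.arctan2(r[1,2],r[0,2])),2),
      "open",round(s["opening"],3),"F",np.round(s["contact_force"],1),"q",np.round(s["qpos"],2))
    print("shift",np.round(d/.3,4),"turn",np.round(w/(np.pi/2),4),"norm mm",np.linalg.norm(d)*1e3,"deg",np.degrees(np.linalg.norm(w)))
E
python3 - <<'E'
from h import *
S,T=cam("scene"),cam("top")
o=lambda p,x,y:((np.array(p)+.5)/4-.5)+[x,y]
A=lambda *p:o(p,270,232);B=lambda u,v:o((u-400,v),205,125)
C=lambda u,v:o((u,v-300),150,195);D=lambda u,v:o((u-400,v-300),300,180)
H=.135
obs=[(S,(0,.1,H+.046),A(331,117),1),(T,(0,.1,H+.046),B(468,70),1),(S,(.026,0,H+.022),A(133,102),1),
 (T,(0,.1,H+.016),B(472,85),.5)]
pl=[(T,(.06,.075),B(520,75)),(T,(.06,-.075),B(692,130)),(T,(-.06,-.075),B(645,262)),(T,(-.06,.075),B(473,207)),(S,(.06,-.075),A(22,262))]
def f(v):
    x,y,a,px,py=v;r=[]
    for c,P,uv,w in obs: r+=list(w*(proj(c,Z(a)@P+[x,y,0])[0]-uv))
    for c,P,uv in pl: r+=list(proj(c,Z(a)@[P[0]+px,P[1]+py,.012]+[x,y,0])[0]-uv)
    return r
s=least_squares(f,[.5,0,-.3,0,0]);print(np.round(s.x,4),np.degrees(s.x[2]));print(np.round(np.reshape(s.fun,(-1,2)),2))
print("port",Z(s.x[2])@[0,.1,0]+[s.x[0],s.x[1],0])
for nm,ob in dict(nozz=[(S,C(101,370)),(T,D(683,381))],port=[(S,A(331,117)),(T,B(468,70))]).items():
  z=.09 if nm=="nozz" else .181
  for sel in(ob[:1],ob[1:],ob):
    q=least_squares(lambda v:np.concatenate([proj(c,[v[0],v[1],z])[0]-u for c,u in sel]),[.6,-.2]);print(nm,np.round(q.x,4),np.round(q.fun,2))
E
```

```text
[ 0.5872  0.0792 -0.3534  0.0033  0.0242] -20.251007791494832
[[ 0.38 -0.36]
 [-0.19  1.09]
 [-0.63  1.35]
 [ 0.04  0.32]
 [ 0.   -0.59]
 [-0.14 -0.58]
 [-0.16  0.08]
 [-0.58 -0.38]
 [-0.5  -1.21]]
port [0.62176647 0.17303388 0.        ]
nozz [ 0.4602 -0.2659] [0. 0.]
nozz [ 0.4584 -0.2688] [-0.  0.]
nozz [ 0.459  -0.2673] [-0.4  -0.39 -0.5  -0.19]
port [0.6227 0.1723] [0. 0.]
port [0.6251 0.1725] [-0.  0.]
port [0.6236 0.1723] [0.   0.38 0.06 0.48]
```

Run:
```python
from h import *
for y in(-20.25,159.75): move([.459,-.267,.17],np.radians(y))
```

```text
t 0.1 at [ 0.2669 -0.6193  0.1981] jawyaw -66.69 open 0.999 F [-0.2 -0.7 -0. ] q [-1.31  0.29  1.58 -0.    1.28 -0.15]
shift [ 0.0956  1.0526 -0.8248] turn [-0.516  -0.0012 -0.0007] norm mm 402.1926312390818 deg 46.4407380442615
t 0.1 at [ 0.2669 -0.6193  0.1981] jawyaw -66.69 open 0.999 F [-0.2 -0.7 -0. ] q [-1.31  0.29  1.58 -0.    1.28 -0.15]
shift [ 0.0956  1.0526 -0.8248] turn [ 1.484e+00 -9.000e-04  1.500e-03] norm mm 402.1926312390818 deg 133.5594435396078
```

play_rows([
  [100,[0.0,0.3,-0.24],[-0.15,0,0]],
  [100,[0.0,0.6,-0.48],[-0.3,0,0]],
  [100,[0.0,0.99,-0.82],[-0.516,0,0]],
  [100,[0.0,0.99,-0.82],[-0.516,0,0]],
  [100,[0.0,0.99,-0.82],[-0.516,0,0]],
  [100,[0.0,0.99,-0.82],[-0.516,0,0]],
  [100,[0.0,0.99,-0.82],[-0.516,0,0]],
  [100,[0.0,0.99,-0.82],[-0.516,0,0]],
  [100,[0.0,0.99,-0.82],[-0.516,0,0]],
  [100,[0.0,0.99,-0.82],[-0.516,0,0]],
], force=40)

```text
time: 0.93
eef_pos: [0.4439, -0.2715, 0.1988]
tcp_rot: [0.124, 0.696, -0.122, 0.696]
contact_force: [-0.9, 0.1, -0.0]
opening: 0.997
```

Run:
```python
from h import *
move([.459,-.267,.12],np.radians(-20.25))
```

```text
t 0.93 at [ 0.4439 -0.2715  0.1988] jawyaw -20.0 open 0.997 F [-0.9  0.1 -0. ] q [-0.75 -0.06  1.95  0.    1.25 -0.4 ]
shift [0.2627 0.0306 0.0426] turn [ 0.0028 -0.0005 -0.0016] norm mm 80.3714749576668 deg 0.2925617607031871
```

play_rows([
  [100,[0.1,0.03,0.042],[0.003,0,0]],
  [100,[0.2,0.031,0.043],[0.003,0,0]],
  [100,[0.3,0.031,0.043],[0.003,0,0]],
  [100,[0.4,0.031,0.043],[0.003,0,0]],
  [100,[0.486,0.031,0.043],[0.003,0,0]],
  [100,[0.486,0.031,0.043],[0.003,0,0]],
  [60,[0.486,0.031,0.043],[0.003,0,0]],
  [60,[0.486,0.031,0.043],[0.003,0,0]],
], force=30)

```text
time: 1.6
eef_pos: [0.4586, -0.2731, 0.0549]
tcp_rot: [0.126, 0.695, -0.126, 0.696]
contact_force: [0.5, 0.0, 0.8]
opening: 0.748
```

Run:
```python
from h import *
from plant import cams
import cv2
move([.459,-.267,.052],np.radians(-20.25))
I=[cams.read_camera(n)["color"][:,:,::-1] for n in("scene","top")]
a,b=I
f=lambda im,x,y:cv2.resize(im[y:y+80,x:x+80],None,fx=5,fy=5,interpolation=cv2.INTER_CUBIC)
cv2.imwrite("pics/g1.png",np.hstack([f(a,140,180),f(b,325,165)]))
```

```text
t 1.6 at [ 0.4586 -0.2731  0.0549] jawyaw -20.53 open 0.748 F [0.5 0.  0.8] q [-0.73  0.15  2.03 -0.    0.96 -0.37]
shift [ 0.0097  0.0196 -0.0059] turn [-0.0032  0.0012  0.0005] norm mm 6.790637516890738 deg 0.3066001792992342
```

View pics/g1.png

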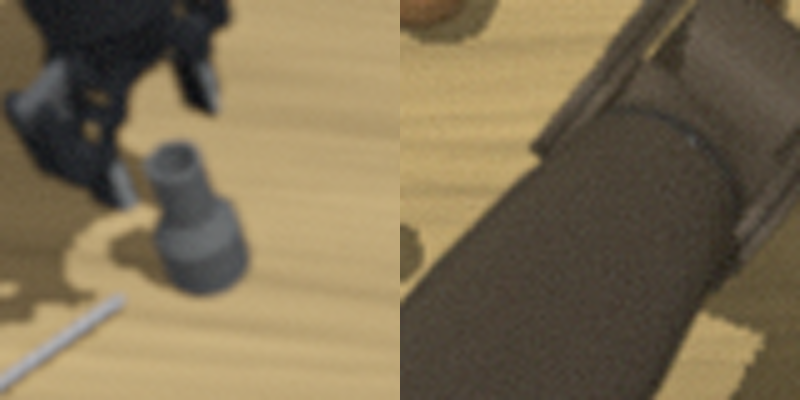

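Run:
```python
from h import *
S=cam("scene")
for z in(.055,.065,.074): print(z,[np.round(proj(S,np.array([.4586,-.2731,z])+k*.032*np.array([.9365,-.35,0]))[0],1).tolist() for k in(-1,0,1)])
print("start tips",[np.round(proj(S,np.array([.2669,-.6193,.198+.013])+k*.0425*np.array([np.cos(-1.164),np.sin(-1.164),0]))[0],1).tolist() for k in(-1,0,1)])
print(proj(S,[.459,-.267,.09]),proj(S,[.459,-.267,0]))
a=__import__("cv2");im=a.imread("pics/scene0.png")[30:130,0:100];a.imwrite("pics/g0.png",a.resize(im,None,fx=5,fy=5,interpolation=2))
```

```text
0.055 [[182.5, 211.6], [175.3, 220.0], [167.9, 228.6]]
0.065 [[181.7, 209.2], [174.5, 217.6], [167.0, 226.3]]
0.074 [[181.0, 207.0], [173.7, 215.4], [166.2, 224.1]]
start tips [[74.6, 116.1], [58.2, 119.1], [41.6, 122.2]]
[[174.6000235  211.74428004]] [[181.87613468 232.83081174]]
```

View pics/g0.png

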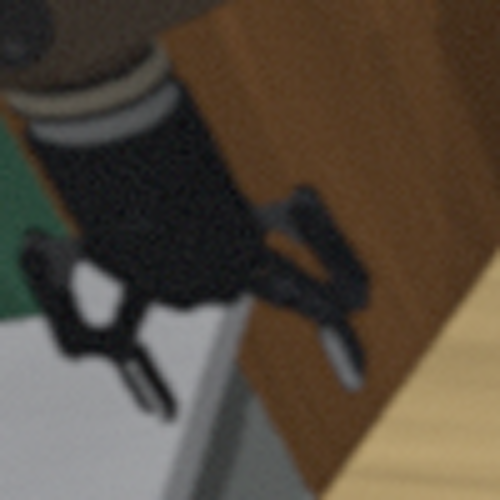

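The fingertips show about 5–9 px higher in the image than the reported TCP predicts, both at the start and here. I'll centre the gripper, close partway and look again before trusting either.

play_rows([
  [60,[0.0,0.02,-0.006],[-0.003,0,0]],
  [55,[0.0,0.02,-0.006],[-0.003,0,0]],
  [55,[0.0,0.02,-0.006],[-0.003,0,0]],
  [55,[0.0,0.02,-0.006],[-0.003,0,0]],
])

```text
time: 2.03
eef_pos: [0.4586, -0.266, 0.0542]
tcp_rot: [0.124, 0.696, -0.124, 0.696]
contact_force: [-0.5, -1.2, -0.7]
opening: 0.552
```

Run:
```python
from h import *
from plant import cams
import cv2
move([.459,-.267,.052],np.radians(-20.25))
a=cams.read_camera("scene")["color"][:,:,::-1]
S=cam("scene")
w=.0425*.55
for z in(.055,.065,.09): print(z,[np.round((proj(S,np.array([.4586,-.267,z])+k*w*np.array([.9365,-.35,0]))[0]-[140,170]+.5)*7-.5,0).tolist() for k in(-1,0,1)])
cv2.imwrite("pics/g2.png",cv2.resize(a[170:250,140:220],None,fx=7,fy=7,interpolation=cv2.INTER_CUBIC))
```

```text
t 2.03 at [ 0.4586 -0.266   0.0542] jawyaw -20.23 open 0.552 F [-0.5 -1.2 -0.7] q [-0.72  0.14  2.04 -0.    0.96 -0.36]
shift [ 0.0072 -0.0027  0.0025] turn [0.0002 0.0007 0.0003] norm mm 2.4226539316029765 deg 0.06762713310728992
0.055 [[303.0, 311.0], [266.0, 354.0], [229.0, 398.0]]
0.065 [[297.0, 294.0], [260.0, 337.0], [222.0, 382.0]]
0.09 [[283.0, 251.0], [246.0, 294.0], [207.0, 339.0]]
```

View pics/g2.png

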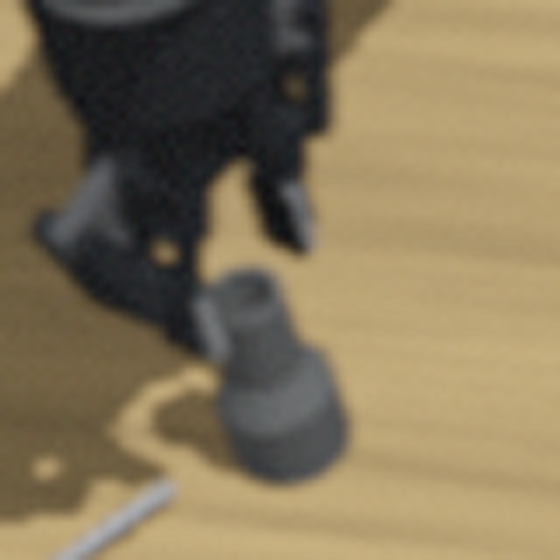

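Image evidence puts the tips about 25 mm higher than reported. A harmless test is to open to 75 %, descend to a reported TCP of 0.03, and close gently. Stopping at about 0.35 means the pads are on the pipe, and about 0.55 means they are on the socket.

play_rows([
  [75,[0.0,-0.003,0.003],[0,0,0]],
  [75,[0.0,-0.003,0.003],[0,0,0]],
  [75,[0.04,-0.003,0.003],[0,0,0]],
  [75,[0.08,-0.003,0.003],[0,0,0]],
  [75,[0.08,-0.003,0.003],[0,0,0]],
  [30,[0.08,-0.003,0.003],[0,0,0]],
  [30,[0.08,-0.003,0.003],[0,0,0]],
  [30,[0.08,-0.003,0.003],[0,0,0]],
  [30,[0.08,-0.003,0.003],[0,0,0]],
  [30,[0.08,-0.003,0.003],[0,0,0]],
], force=20)

```text
time: 2.92
eef_pos: [0.4589, -0.2671, 0.0297]
tcp_rot: [0.124, 0.696, -0.124, 0.696]
contact_force: [-0.1, 0.8, -1.4]
opening: 0.344
```

Run:
```python
from h import *
from plant import cams
import cv2
move([.459,-.267,.03],np.radians(-20.25))
a=cams.read_camera("scene")["color"][:,:,::-1]
cv2.imwrite("pics/g3.png",cv2.resize(a[170:250,140:220],None,fx=7,fy=7,interpolation=cv2.INTER_CUBIC))
```

```text
t 2.92 at [ 0.4589 -0.2671  0.0297] jawyaw -20.25 open 0.344 F [-0.1  0.8 -1.4] q [-0.72  0.18  2.04  0.    0.92 -0.36]
shift [-0.0011  0.0006  0.0002] turn [-0.      0.0002  0.    ] norm mm 0.37961335284108344 deg 0.017284571164654816
```

View pics/g3.png

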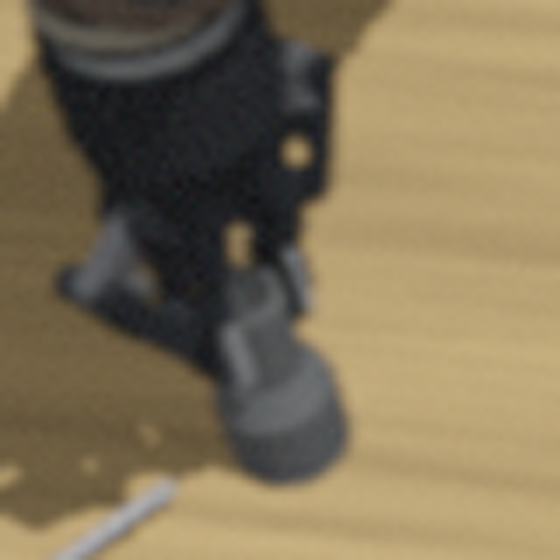

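Opening 0.344 (29 mm) means the pads are on the pipe. So the real fingertips sit about 25 mm above the reported TCP. I'll work in relative terms: underside z = TCP z − 0.030. Next I firm up the grip and lift.

play_rows([
  [25,[0,0,0],[0,0,0]],
  [25,[0,0,0],[0,0,0]],
  [25,[-0.1,0,0],[0,0,0]],
  [25,[-0.22,0,0],[0,0,0]],
  [25,[-0.35,0,0],[0,0,0]],
  [25,[-0.48,0,0],[0,0,0]],
  [25,[-0.61,0,0],[0,0,0]],
  [25,[-0.74,0,0],[0,0,0]],
  [25,[-0.8,0,0],[0,0,0]],
  [25,[-0.8,0,0],[0,0,0]],
], force=60)

```text
time: 3.8
eef_pos: [0.461, -0.2689, 0.2765]
tcp_rot: [0.122, 0.692, -0.127, 0.7]
contact_force: [-0.5, -0.0, -0.3]
opening: 0.331
```

Run:
```python
from h import *
move([.6225,.1725,.265],np.radians(-20.25))
```

```text
t 3.8 at [ 0.461  -0.2689  0.2765] jawyaw -20.24 open 0.331 F [-0.5 -0.  -0.3] q [-0.72 -0.09  1.84  0.    1.38 -0.36]
shift [ 0.0315  1.567  -0.0046] turn [0.0001 0.0073 0.0028] norm mm 470.18767259675917 deg 0.7032061914721967
```

play_rows([
  [25,[0,0.1,0],[0,0.007,0.003]],
  [25,[0,0.21,0],[0,0.007,0.003]],
  [25,[0,0.33,0],[0,0.007,0.003]],
  [25,[0.01,0.45,0],[0,0.007,0.003]],
  [25,[0.01,0.57,0],[0,0.007,0.003]],
  [25,[0.02,0.69,0],[0,0.007,0.003]],
  [25,[0.02,0.8,0],[0,0.007,0.003]],
  [25,[0.03,0.9,0],[0,0.007,0.003]],
  [25,[0.03,1.0,-0.003],[0,0.007,0.003]],
])

```text
time: 4.55
eef_pos: [0.5609, 0.0166, 0.2575]
tcp_rot: [0.126, 0.701, -0.122, 0.691]
contact_force: [0.6, -0.4, -2.7]
opening: 0.337
```

Run:
```python
from h import *
move([.6225,.1725,.265],np.radians(-20.25))
```

```text
t 4.55 at [0.5609 0.0166 0.2575] jawyaw -20.22 open 0.337 F [ 0.6 -0.4 -2.7] q [-0.15  0.    1.79  0.01  1.37  0.2 ]
shift [-0.0231  0.5587  0.0125] turn [ 0.0003 -0.0096 -0.0024] norm mm 167.80990030785568 deg 0.8928476927795089
```

play_rows([
  [25,[-0.02,0.1,0.01],[0,-0.006,-0.002]],
  [25,[-0.02,0.21,0.012],[0,-0.006,-0.002]],
  [25,[-0.02,0.33,0.012],[0,-0.006,-0.002]],
  [25,[-0.02,0.43,0.012],[0,-0.006,-0.002]],
  [25,[-0.02,0.52,0.012],[0,-0.006,-0.002]],
  [25,[-0.02,0.55,0.012],[0,-0.006,-0.002]],
  [25,[-0.02,0.55,0.012],[0,-0.006,-0.002]],
  [25,[-0.02,0.55,0.012],[0,-0.006,-0.002]],
  [25,[-0.02,0.55,0.012],[0,-0.006,-0.002]],
])

```text
time: 5.3
eef_pos: [0.6218, 0.1669, 0.2663]
tcp_rot: [0.125, 0.697, -0.124, 0.695]
contact_force: [-0.1, 0.1, -0.1]
opening: 0.335
```

Run:
```python
from h import *
from plant import cams
import cv2
move([.6225,.1725,.265],np.radians(-20.25))
a,b=[cams.read_camera(n)["color"][:,:,::-1] for n in("scene","top")]
f=lambda im,x,y:cv2.resize(im[y:y+100,x:x+80],None,fx=5,fy=5,interpolation=cv2.INTER_CUBIC)
cv2.imwrite("pics/p1.png",np.hstack([f(a,310,195),f(b,190,95)]))
```

```text
t 5.3 at [0.6218 0.1669 0.2663] jawyaw -20.31 open 0.335 F [-0.1  0.1 -0.1] q [0.1  0.18 1.58 0.   1.38 0.46]
shift [ 0.0042  0.0183 -0.0043] turn [-0.0006 -0.0018 -0.0001] norm mm 5.767349893327665 deg 0.175356628298664
```

View pics/p1.png

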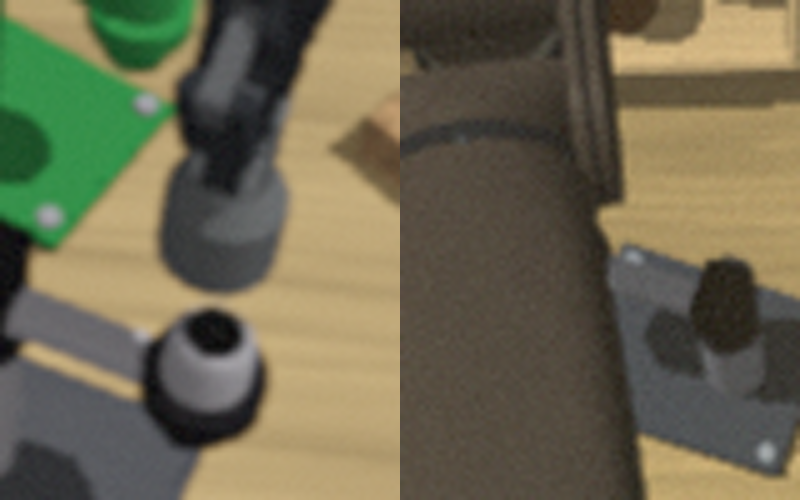

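Run:
```python
from h import *
S=cam("scene")
t=np.linspace(0,2*np.pi,200)
def circ(x,y,z,r): return (proj(S,np.c_[x+r*np.cos(t),y+r*np.sin(t),0*t+z])-[310,195]+.5)*5-.5
for n,a in dict(noz=(.6218,.1669,.2366,.0235),sock_top=(.6218,.1669,.2726,.0235),flange=(.6225,.1725,.151,.027),porttop=(.6225,.1725,.181,.0145)).items():
    p=circ(*a);print(n,"u",p[:,0].min().round(),p[:,0].max().round(),"v",p[:,1].min().round(),p[:,1].max().round())
p=lambda *a:(proj(S,a)[0]-[310,195]+.5)*5
print(p(.63,.1669,.2366)-p(.62,.1669,.2366),p(.62,.1769,.2366)-p(.62,.1669,.2366))
```

```text
noz u 156.0 280.0 v 200.0 300.0
sock_top u 166.0 294.0 v 143.0 245.0
flange u 140.0 271.0 v 316.0 427.0
porttop u 178.0 251.0 v 301.0 362.0
[ 0.13608658 21.32091923] [26.235633    2.13190274]
```

Run:
```python
import cv2,numpy as np
a=cv2.imread("pics/p1.png")[:,:400]
g=a[2::5,2::5].astype(int)  # approx native px
for c in(42,44,46): print(c,[(r,tuple(g[r,c])) for r in range(52,66)])
for r in(44,50): print(r,[(c,tuple(g[r,c])) for c in list(range(29,36))+list(range(53,61))])
```

```text
42 [(52, (np.int64(65), np.int64(64), np.int64(64))), (53, (np.int64(62), np.int64(61), np.int64(62))), (54, (np.int64(60), np.int64(62), np.int64(60))), (55, (np.int64(64), np.int64(66), np.int64(63))), (56, (np.int64(62), np.int64(60), np.int64(60))), (57, (np.int64(61), np.int64(63), np.int64(64))), (58, (np.int64(80), np.int64(99), np.int64(111))), (59, (np.int64(113), np.int64(146), np.int64(164))), (60, (np.int64(119), np.int64(153), np.int64(171))), (61, (np.int64(85), np.int64(110), np.int64(125))), (62, (np.int64(33), np.int64(40), np.int64(43))), (63, (np.int64(23), np.int64(21), np.int64(21))), (64, (np.int64(17), np.int64(17), np.int64(17))), (65, (np.int64(30), np.int64(28), np.int64(29)))]
44 [(52, (np.int64(63), np.int64(65), np.int64(64))), (53, (np.int64(62), np.int64(61), np.int64(62))), (54, (np.int64(68), np.int64(66), np.int64(65))), (55, (np.int64(64), np.int64(63), np.int64(64))), (56, (np.int64(68), np.int64(65), np.int64(62))), (57, (np.int64(68), np.int64(68), np.int64(69))), (58, (np.int64(82), np.int64(97), np.int64(105))), (59, (np.int64(105), np.int64(13
[... 1910 characters left out ...]
.int64(148), np.int64(170))), (31, (np.int64(90), np.int64(119), np.int64(137))), (32, (np.int64(66), np.int64(78), np.int64(86))), (33, (np.int64(56), np.int64(56), np.int64(55))), (34, (np.int64(56), np.int64(56), np.int64(52))), (35, (np.int64(59), np.int64(57), np.int64(54))), (53, (np.int64(82), np.int64(82), np.int64(79))), (54, (np.int64(90), np.int64(96), np.int64(101))), (55, (np.int64(100), np.int64(126), np.int64(142))), (56, (np.int64(113), np.int64(153), np.int64(173))), (57, (np.int64(116), np.int64(162), np.int64(185))), (58, (np.int64(115), np.int64(163), np.int64(186))), (59, (np.int64(118), np.int64(163), np.int64(185))), (60, (np.int64(117), np.int64(163), np.int64(186)))]
```

Run:
```python
from h import *
move([.624,.1725,.215],np.radians(-20.25))
```

```text
t 5.4 at [0.6221 0.1667 0.267 ] jawyaw -20.35 open 0.334 F [-0.3 -0.2 -1.1] q [0.1  0.18 1.58 0.   1.38 0.46]
shift [ 0.1735  0.0201 -0.0003] turn [-0.0011 -0.0012 -0.0007] norm mm 52.39735749173011 deg 0.15586643781652923
```

play_rows([
  [25,[0,0.02,0],[-0.001,-0.001,0]],
  [25,[0.05,0.02,0],[-0.001,-0.001,0]],
  [25,[0.1,0.02,0],[-0.001,-0.001,0]],
  [25,[0.14,0.02,0],[-0.001,-0.001,0]],
  [25,[0.17,0.02,0],[-0.001,-0.001,0]],
  [25,[0.17,0.02,0],[-0.001,-0.001,0]],
  [25,[0.17,0.02,0],[-0.001,-0.001,0]],
])

```text
time: 5.98
eef_pos: [0.6241, 0.1737, 0.2156]
tcp_rot: [0.124, 0.697, -0.123, 0.696]
contact_force: [-1.0, -0.2, -1.4]
opening: 0.337
```

Run:
```python
from h import *
move([.624,.1725,.181],np.radians(-20.25))
```

```text
t 5.98 at [0.6241 0.1737 0.2156] jawyaw -20.18 open 0.337 F [-1.  -0.2 -1.4] q [0.11 0.22 1.63 0.   1.29 0.47]
shift [ 0.1155 -0.004   0.0012] turn [ 0.0008 -0.0007 -0.0006] norm mm 34.669085612037314 deg 0.11224456586821058
```

play_rows([
  [25,[0.015,-0.003,0.001],[0.001,0,0]],
  [25,[0.03,-0.003,0.001],[0.001,0,0]],
  [25,[0.045,-0.003,0.001],[0.001,0,0]],
  [25,[0.06,-0.003,0.001],[0.001,0,0]],
  [25,[0.06,-0.003,0.001],[0.001,0,0]],
])

```text
time: 6.4
eef_pos: [0.6237, 0.1729, 0.1968]
tcp_rot: [0.125, 0.697, -0.124, 0.695]
contact_force: [-0.2, -0.3, -0.7]
opening: 0.334
```

Run:
```python
from h import *
move([.624,.1725,.181],np.radians(-20.25))
from plant import ctrl;print(ctrl.get_state()["wrist_torque"])
```

```text
t 6.4 at [0.6237 0.1729 0.1968] jawyaw -20.25 open 0.334 F [-0.2 -0.3 -0.7] q [0.11 0.23 1.65 0.   1.26 0.47]
shift [ 0.0528 -0.0009  0.0015] turn [-0.     -0.0012 -0.0004] norm mm 15.852801279425881 deg 0.1148420681511941
[0.00660184 0.03557296 0.01170237]
```

play_rows([
  [25,[0.015,0,0.001],[0,0,0]],
  [25,[0.03,0,0.001],[0,0,0]],
  [25,[0.04,0,0.001],[0,0,0]],
  [25,[0.05,0,0.001],[0,0,0]],
  [25,[0.05,0,0.001],[0,0,0]],
])

```text
time: 6.82
eef_pos: [0.6241, 0.1728, 0.1821]
tcp_rot: [0.125, 0.697, -0.124, 0.696]
contact_force: [0.5, 0.5, -2.7]
opening: 0.336
```

Run:
```python
from h import *
move([.624,.1725,.181],np.radians(-20.25))
from plant import ctrl,cams;print(ctrl.get_state()["wrist_torque"])
import cv2
a=cams.read_camera("scene")["color"][:,:,::-1]
cv2.imwrite("pics/p2.png",cv2.resize(a[195:305,280:390],None,fx=5,fy=5,interpolation=cv2.INTER_CUBIC))
```

```text
t 6.82 at [0.6241 0.1728 0.1821] jawyaw -20.25 open 0.336 F [ 0.5  0.5 -2.7] q [0.11 0.24 1.66 0.   1.24 0.47]
shift [ 0.0038 -0.0011  0.    ] turn [-0.     -0.001  -0.0005] norm mm 1.1816490577389362 deg 0.0986185009459469
[0.08146363 0.02489422 0.03853787]
```

View pics/p2.png

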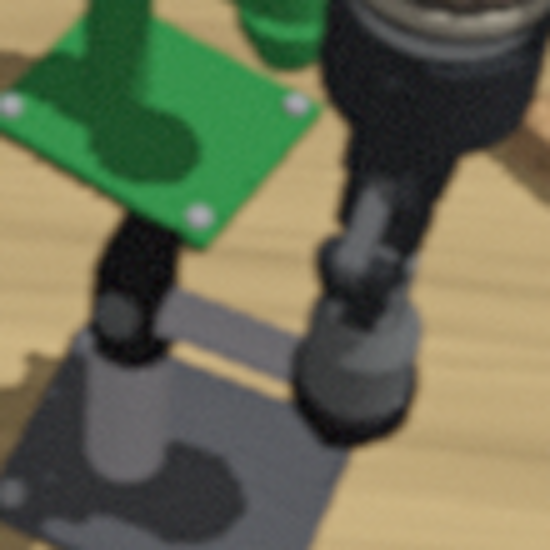

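The picture shows the nozzle over the port, with its lower edge at the flange near (355,420). I'll push gently until contact.

play_rows([
  [25,[0.004,0,0],[0,0,0]],
  [25,[0.008,0,0],[0,0,0]],
  [25,[0.012,0,0],[0,0,0]],
  [25,[0.012,0,0],[0,0,0]],
])

```text
time: 7.2
eef_pos: [0.6249, 0.173, 0.1807]
tcp_rot: [0.125, 0.696, -0.124, 0.697]
contact_force: [-1.9, 0.5, 2.9]
opening: 0.332
```

Run:
```python
from h import *
move([.624,.1725,.181],np.radians(-20.25))
```

```text
t 7.2 at [0.6249 0.173  0.1807] jawyaw -20.25 open 0.332 F [-1.9  0.5  2.9] q [0.11 0.24 1.66 0.   1.23 0.47]
shift [-0.0009 -0.0028 -0.0023] turn [ 0.      0.0005 -0.0014] norm mm 1.1162958589075844 deg 0.1306544181202127
```

play_rows([
  [25,[0.006,-0.002,-0.002],[0,0,0]],
  [25,[0.012,-0.002,-0.002],[0,0,0]],
  [25,[0.015,-0.002,-0.002],[0,0,0]],
  [25,[0.015,-0.002,-0.002],[0,0,0]],
])

```text
time: 7.53
eef_pos: [0.6251, 0.1732, 0.1805]
tcp_rot: [0.125, 0.695, -0.123, 0.698]
contact_force: [-5.8, 0.8, 12.2]
opening: 0.331
```

Run:
```python
from h import *
move([.624,.1725,.181],np.radians(-20.25))
```

```text
t 7.53 at [0.6251 0.1732 0.1805] jawyaw -20.24 open 0.331 F [-5.8  0.8 12.2] q [0.11 0.24 1.67 0.   1.23 0.47]
shift [-0.0016 -0.0035 -0.0026] turn [ 0.0001  0.0023 -0.0026] norm mm 1.3812100874816158 deg 0.31220087570202093
```

play_rows([
  [25,[-0.012,0,0],[0,0,0]],
  [25,[-0.022,0,0],[0,0,0]],
  [65,[-0.022,0,0],[0,0,0]],
  [75,[-0.022,0,0],[0,0,0]],
  [75,[-0.022,0,0],[0,0,0]],
  [75,[-0.022,0,0],[0,0,0]],
])

```text
time: 8.03
eef_pos: [0.6237, 0.1724, 0.1811]
tcp_rot: [0.125, 0.696, -0.124, 0.696]
contact_force: [-0.3, -0.5, 0.1]
opening: 0.746
```

Run:
```python
from h import *
S=cam("scene")
for nm,k,uv in(("L",.016,(245,388)),("R",-.022,(303,312))):
    u=(np.array(uv)+.5)/7-.5+[140,170]
    P=np.array([.459+k*.9365,-.267-k*.35])
    for z in(.04,.05,.055,.06,.07): print(nm,z,np.round(proj(S,[*P,z])[0]-u,1))
move([.624,.1725,.29],np.radians(-20.25))
```

```text
L 0.04 [0.6 3.1]
L 0.05 [-0.3  0.8]
L 0.055 [-0.7 -0.4]
L 0.06 [-1.1 -1.6]
L 0.07 [-2. -4.]
R 0.04 [0.8 3.9]
R 0.05 [0.  1.5]
R 0.055 [-0.4  0.3]
R 0.06 [-0.8 -0.9]
R 0.07 [-1.6 -3.3]
t 8.03 at [0.6237 0.1724 0.1811] jawyaw -20.26 open 0.746 F [-0.3 -0.5  0.1] q [0.11 0.24 1.67 0.   1.24 0.47]
shift [-0.363   0.0009  0.0006] turn [-0.0001 -0.0005 -0.0007] norm mm 108.89100217946138 deg 0.07778834322315216
```

Both tip readings in the grasp picture put the real tip 24.5 mm above the reported TCP. To get the pads at button height I therefore need TCP z ≈ 0.1125. Next I rise clear of the nozzle.

play_rows([
  [75,[-0.05,0,0],[0,0,0]],
  [75,[-0.12,0,0],[0,0,0]],
  [80,[-0.22,0,0],[0,0,0]],
  [80,[-0.3,0,0],[0,0,0]],
  [80,[-0.36,0,0],[0,0,0]],
  [80,[-0.36,0,0],[0,0,0]],
  [80,[-0.36,0,0],[0,0,0]],
])

```text
time: 8.62
eef_pos: [0.6243, 0.1724, 0.2906]
tcp_rot: [0.125, 0.695, -0.124, 0.697]
contact_force: [-0.5, 0.9, -0.3]
opening: 0.803
```

Run:
```python
from h import *
move([.59,.0787,.29],np.radians(-20.25))
```

```text
t 8.62 at [0.6243 0.1724 0.2906] jawyaw -20.25 open 0.803 F [-0.5  0.9 -0.3] q [0.11 0.17 1.55 0.   1.42 0.47]
shift [ 0.0011 -0.3327  0.0009] turn [-0.      0.0013 -0.0016] norm mm 99.81520259666141 deg 0.18741036661822286
```

play_rows([
  [80,[0,-0.1,0],[0,0.001,-0.001]],
  [80,[0,-0.2,0],[0,0.001,-0.001]],
  [80,[0,-0.29,0],[0,0.001,-0.001]],
  [80,[0,-0.333,0.001],[0,0.001,-0.001]],
  [80,[0.05,-0.333,0.001],[0,0.001,-0.001]],
  [80,[0.15,-0.333,0.001],[0,0.001,-0.001]],
  [80,[0.25,-0.333,0.001],[0,0.001,-0.001]],
  [80,[0.3,-0.333,0.001],[0,0.001,-0.001]],
  [80,[0.3,-0.333,0.001],[0,0.001,-0.001]],
  [80,[0.3,-0.333,0.001],[0,0.001,-0.001]],
])

```text
time: 9.45
eef_pos: [0.5884, 0.079, 0.1972]
tcp_rot: [0.124, 0.698, -0.124, 0.694]
contact_force: [0.5, -0.1, 0.4]
opening: 0.796
```

Run:
```python
from h import *
from plant import cams
import cv2
move([.59,.0787,.1125],np.radians(-20.25))
a=cams.read_camera("scene")["color"][:,:,::-1]
S=cam("scene");np.save("pics/h1.npy",a)
w=.0425*.8
for z in(.2,.226,.235): print(z,[np.round((proj(S,np.array([.59,.0787,z])+k*w*np.array([.938,-.346,0]))[0]-[265,195]+.5)*5-.5,0).tolist() for k in(-1,0,1)])
cv2.imwrite("pics/h1.png",cv2.resize(a[195:305,265:385],None,fx=5,fy=5,interpolation=cv2.INTER_CUBIC))
```

```text
t 9.45 at [0.5884 0.079  0.1972] jawyaw -20.25 open 0.796 F [ 0.5 -0.1  0.4] q [-0.04  0.11  1.78  0.    1.25  0.32]
shift [0.2822 0.0014 0.0071] turn [-0.     -0.0038  0.0007] norm mm 84.68727969073352 deg 0.3511793619179503
0.2 [[248.0, 161.0], [216.0, 220.0], [181.0, 282.0]]
0.226 [[252.0, 123.0], [218.0, 182.0], [183.0, 244.0]]
0.235 [[253.0, 109.0], [219.0, 168.0], [183.0, 231.0]]
```

View pics/h1.png

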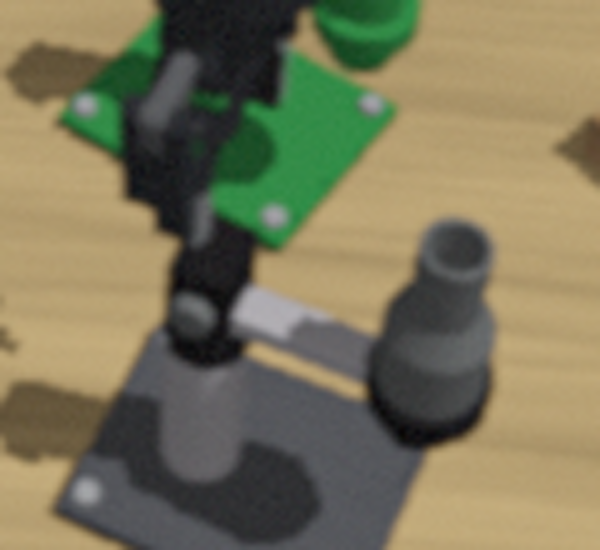

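Nozzle seated upright on the flange at (430,400), button at (192,315), and the front finger above and in front of the block. Descending to button height.

play_rows([
  [80,[0.06,0.001,0.006],[0,-0.003,0]],
  [80,[0.14,0.001,0.006],[0,-0.003,0]],
  [80,[0.21,0.001,0.006],[0,-0.003,0]],
  [80,[0.26,0.001,0.006],[0,-0.003,0]],
  [80,[0.282,0.001,0.006],[0,-0.003,0]],
  [80,[0.282,0.001,0.006],[0,-0.003,0]],
  [80,[0.282,0.001,0.006],[0,-0.003,0]],
], force=40)

```text
time: 10.08
eef_pos: [0.5924, 0.0785, 0.1166]
tcp_rot: [0.124, 0.694, -0.124, 0.698]
contact_force: [0.9, 0.4, -0.4]
opening: 0.799
```

Run:
```python
from h import *
move([.59,.0787,.1125],np.radians(-20.25))
```

```text
t 10.08 at [0.5924 0.0785 0.1166] jawyaw -20.25 open 0.799 F [ 0.9  0.4 -0.4] q [-0.04  0.2   1.84 -0.    1.1   0.32]
shift [ 0.0136 -0.002  -0.0077] turn [ 0.      0.0034 -0.0005] norm mm 4.7287697536709095 deg 0.31257972731605316
```

play_rows([
  [60,[0.008,-0.001,-0.003],[0,0,0]],
  [58,[0.008,-0.001,-0.003],[0,0,0]],
  [58,[0.008,-0.001,-0.003],[0,0,0]],
  [58,[0.008,-0.001,-0.003],[0,0,0]],
])

```text
time: 10.42
eef_pos: [0.5908, 0.0784, 0.1135]
tcp_rot: [0.124, 0.694, -0.124, 0.698]
contact_force: [0.2, -0.0, -0.2]
opening: 0.58
```

Run:
```python
from h import *
move([.59,.0787,.1125],np.radians(-20.25))
```

```text
t 10.42 at [0.5908 0.0784 0.1135] jawyaw -20.25 open 0.58 F [ 0.2 -0.  -0.2] q [-0.04  0.2   1.85 -0.    1.09  0.32]
shift [ 0.0032  0.     -0.0028] turn [-0.      0.0029 -0.0003] norm mm 1.2766547150150185 deg 0.2603798470875977
```

Good, no contact at 49 mm. Now squeezing.

play_rows([
  [50,[0.003,0,-0.002],[0,0.002,0]],
  [42,[0.003,0,-0.002],[0,0.002,0]],
  [35,[0.003,0,-0.002],[0,0.002,0]],
  [35,[0.003,0,-0.002],[0,0.002,0]],
  [35,[0.003,0,-0.002],[0,0.002,0]],
  [35,[0.003,0,-0.002],[0,0.002,0]],
], force=50)

```text
time: 10.92
eef_pos: [0.5898, 0.0789, 0.1139]
tcp_rot: [0.124, 0.696, -0.124, 0.696]
contact_force: [-5.5, 0.6, 7.6]
opening: 0.429
```

Run:
```python
from h import *
move([.59,.0787,.1125],np.radians(-20.25))
```

```text
t 10.92 at [0.5898 0.0789 0.1139] jawyaw -20.21 open 0.429 F [-5.5  0.6  7.6] q [-0.04  0.2   1.85 -0.    1.1   0.32]
shift [ 0.0047 -0.0003  0.0007] turn [ 0.0005  0.0002 -0.    ] norm mm 1.418013412473442 deg 0.046089912440467264
```

Opening 36.5 mm; the 30 mm pipe read 28.5 under force, so this is about 38 mm and the button is fully in. Pulling up.

play_rows([
  [35,[-0.02,0,0],[0,0,0]],
  [35,[-0.05,0,0],[0,0,0]],
  [35,[-0.09,0,0],[0,0,0]],
  [35,[-0.13,0,0],[0,0,0]],
  [35,[-0.17,0,0],[0,0,0]],
  [35,[-0.21,0,0],[0,0,0]],
  [35,[-0.25,0,0],[0,0,0]],
  [35,[-0.28,0,0],[0,0,0]],
  [35,[-0.3,0,0],[0,0,0]],
  [35,[-0.3,0,0],[0,0,0]],
])

```text
time: 11.75
eef_pos: [0.5898, 0.0788, 0.204]
tcp_rot: [0.124, 0.696, -0.124, 0.696]
contact_force: [0.4, 1.9, -3.0]
opening: 0.428
```

Run:
```python
from h import *
move([.59,.0787,.1139+.1005],np.radians(-20.25))
```

```text
t 11.75 at [0.5898 0.0788 0.204 ] jawyaw -20.25 open 0.428 F [ 0.4  1.9 -3. ] q [-0.04  0.11  1.78  0.    1.26  0.32]
shift [-0.0348 -0.0002  0.0008] turn [ 0.      0.0004 -0.0003] norm mm 10.433469186878847 deg 0.047163021711339785
```

play_rows([
  [35,[-0.01,0,0],[0,0,0]],
  [35,[-0.02,0,0],[0,0,0]],
  [35,[-0.03,0,0],[0,0,0]],
  [35,[-0.036,0,0],[0,0,0]],
  [35,[-0.036,0,0],[0,0,0]],
  [35,[-0.036,0,0],[0,0,0]],
])

```text
time: 12.25
eef_pos: [0.5898, 0.0788, 0.2128]
tcp_rot: [0.124, 0.696, -0.124, 0.696]
contact_force: [1.5, 3.6, -4.1]
opening: 0.435
```

Run:
```python
from h import *
from plant import cams
import cv2
move([.59,.0787,.1139+.1005],np.radians(-20.25))
a=cams.read_camera("scene")["color"][:,:,::-1]
S=cam("scene")
np.savez("pics/f.npz",a=a)
t=np.linspace(0,2*np.pi,200);c=np.array([.5885,.079]);yd=np.array([.346,.938])
for h in(.095,.1,.102):
    n=c+.1*yd
    def e(z,r): p=(proj(S,np.c_[n[0]+r*np.cos(t),n[1]+r*np.sin(t),0*t+z])-[270,150]+.5)*4-.5; return p.min(0).round(1),p.max(0).round(1)
    print(h,"noz top",e(.241+h,.015),"underside",e(.151+h,.0235))
cv2.imwrite("pics/f1.png",cv2.resize(a[150:300,270:420],None,fx=4,fy=4,interpolation=cv2.INTER_CUBIC))
```

```text
t 12.25 at [0.5898 0.0788 0.2128] jawyaw -20.25 open 0.435 F [ 1.5  3.6 -4.1] q [-0.04  0.1   1.77  0.    1.27  0.32]
shift [-0.0053 -0.0002  0.0009] turn [-0.     -0.0001 -0.0003] norm mm 1.6082713147158976 deg 0.02554099880612082
0.095 noz top (array([342. , 223.6]), array([412.4, 277. ])) underside (array([299.4, 331.6]), array([399.3, 412.4]))
0.1 noz top (array([343.5, 216.1]), array([414.3, 269.6])) underside (array([300.6, 325.4]), array([401. , 406.3]))
0.102 noz top (array([344.1, 213. ]), array([415.1, 266.6])) underside (array([301. , 322.9]), array([401.7, 403.9]))
```

View pics/f1.png

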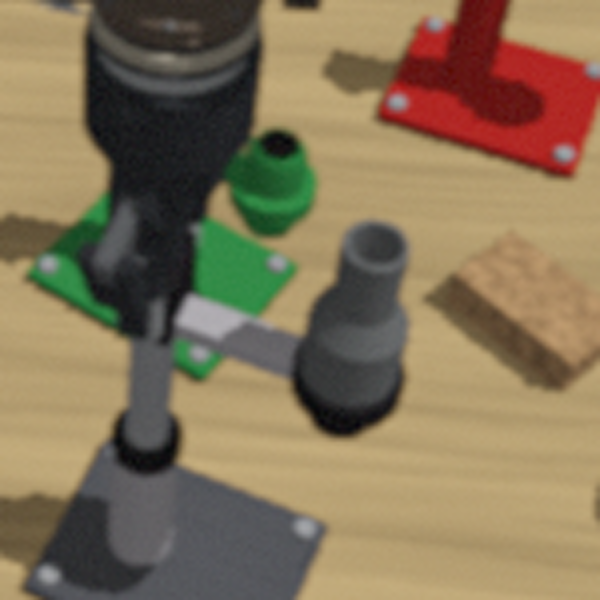

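Nozzle still seated, mast out about 97–99 mm by picture and by TCP. I'll feel for the end of travel.

play_rows([
  [35,[-0.005,0,0],[0,0,0]],
  [35,[-0.01,0,0],[0,0,0]],
  [35,[-0.01,0,0],[0,0,0]],
  [35,[-0.01,0,0],[0,0,0]],
], force=60)

```text
time: 12.63
eef_pos: [0.5897, 0.0788, 0.2156]
tcp_rot: [0.124, 0.696, -0.124, 0.696]
contact_force: [1.4, 4.9, -5.2]
opening: 0.426
```

play_rows([
  [35,[-0.004,0,0],[0,0,0]],
  [35,[-0.007,0,0],[0,0,0]],
  [35,[-0.007,0,0],[0,0,0]],
  [35,[-0.007,0,0],[0,0,0]],
])

```text
time: 12.97
eef_pos: [0.5897, 0.0788, 0.2161]
tcp_rot: [0.124, 0.696, -0.124, 0.696]
contact_force: [3.3, 4.8, -9.5]
opening: 0.426
```

Fz jumps at z = 0.2161 (lift 0.102), which is the end of travel. I'll ease back about 1 mm so it holds between the second stop and the end.

play_rows([
  [35,[0.004,0,0],[0,0,0]],
  [35,[0.008,0,0],[0,0,0]],
  [35,[0.008,0,0],[0,0,0]],
  [35,[0.008,0,0],[0,0,0]],
  [35,[0.008,0,0],[0,0,0]],
  [35,[0.008,0,0],[0,0,0]],
])

```text
time: 13.47
eef_pos: [0.5897, 0.0788, 0.2154]
tcp_rot: [0.124, 0.696, -0.124, 0.696]
contact_force: [1.8, 4.5, -5.2]
opening: 0.425
```

Run:
```python
from h import *
from plant import cams
import cv2
move([.59,.0787,.1139+.101],np.radians(-20.25))
a,b=[cams.read_camera(n)["color"][:,:,::-1] for n in("scene","top")]
o=cv2.imread("pics/scene0.png");f=cv2.imread("pics/top0.png")
d=[cv2.absdiff(x,y).max(2) for x,y in((a,o),(b,f))]
for nm,(u,v) in dict(coupling=(241,225),apple1=(208,278),apple2=(240,338),apple3=(448,275),block=(404,228),gouge=(110,278),polish=(460,322)).items():
    print(nm,(d[0][v-15:v+15,u-15:u+15]>50).sum(),end="; ")
n=np.load("pics/f.npz")["a"];g=n[198:275,340:376].astype(np.uint8)
# vertical shift of nozzle since f1
best=cv2.matchTemplate(a[190:285,335:381],g[:75,:],cv2.TM_CCOEFF_NORMED);print(cv2.minMaxLoc(best))
```

```text
t 13.47 at [0.5897 0.0788 0.2154] jawyaw -20.25 open 0.425 F [ 1.8  4.5 -5.2] q [-0.04  0.1   1.76  0.    1.28  0.32]
shift [ 0.0018 -0.0001  0.0011] turn [-0.     -0.0001 -0.0003] norm mm 0.6263618674460913 deg 0.024560267081785533
coupling 168; apple1 98; apple2 0; apple3 0; block 0; gouge 0; polish 0; (0.208961620926857, 0.9930691123008728, (10, 20), (5, 7))
```

Run:
```python
from plant import cams
import cv2
cv2.imwrite("pics/end.png",cams.read_camera("scene")["color"][:,:,::-1])
```

```text
(no output)
```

View pics/end.png

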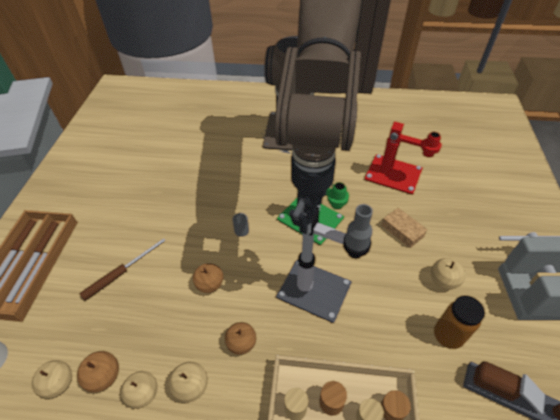

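The final picture shows the head held up at (308,215), the nozzle on the port at (360,232), and everything else where it was. The coupling at (241,225) is only in the arm's shadow. Handing in.

```bash
python3 -c "
from plant import ctrl
print(ctrl.sign_off());s=ctrl.get_state();print(s['time'],s['eef_pos'],s['opening'],s['contact_force'])"
```

```text
the job is handed in; nothing more can be done
None
the job is handed in; nothing more can be done
```

I seated the nozzle on the stand's port, then squeezed the button and pulled the mast up to the second stop. I handed the job in at about 13.6 s with the arm still holding it there.

- **Nozzle:** it was pushed home while the mast was down. It stopped on the flange at the expected height (0.151 m) and took about 12 N with no further movement. The last picture shows it still seated.
- **Button:** the gripper reads 36 mm. It reads about 1.5 mm low (28.5 mm on the 30 mm pipe), so the true width is about 38 mm, which means the button is fully in. The grip is 60 N.
- **Mast:** I felt the end of travel at about 0.102 m by arm movement, then eased back. It was last at about 0.1015 m, carrying about 5 N.
- **Other things:** by eye in the last picture they are where they were. The automatic picture comparison flagged changes around the coupling and the nearest apple. At the coupling this looks like the arm's shadow; I saw no change in the apple's position.

**Checks that disagreed:**
- **Fingertip position:** in the pictures the real fingertips sat about 25 mm above the reported TCP. A gentle closing test on the nozzle confirmed they were higher than reported, so I corrected all heights for it.
- **Mast height:** just before the last small pull, the picture gave about 97 mm where the arm reading gave 99 mm. I settled this by feeling for the end of travel.

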